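# Refit the coffee machine's drip tray and switch it to rinse

## Task

The washed drip tray is lying on the counter in front of the coffee machine: slide it, plain end first, all the way home into its bay in the machine's base, easing it in rather than ramming it against the stop. Then turn the selector on top of the machine clockwise, past its click, from the red off dot to the blue rinse dot, and let go. Leave the mug, the bean jar and the milk jug where they stand.

Things in the scene. Friction and masses are not known exactly. Their poses are not given: they have to be found in the camera images.
- coffee_machine: White bean-to-cup coffee machine, fixed, 200 mm wide, 340 deep, 280 high (bean hopper lid behind: 308). Origin: on the counter, at the foot of the middle of its front face. Its +x runs into the tray bay (the way the tray is pushed), +y to the side, +z up; the front looks along -x. A dispensing head 52 mm wide stands out 44 mm from the face, above z = 124 mm.
- bay_mouth (a point): Middle of the bay mouth in the front face, on top of the bay's floor (a pan 3 mm above the counter); axes as the machine's. Bay: 145 mm wide between its side rails, 55 high, 125 deep to a hidden stop. When the tray is home, tray_center lies at x 0, y 0 (2.5 mm play each side), z 21 mm in these axes, the tray's axes agree with them, and its rear half is hidden.
- guide_mouth (a point): Middle of the outer end of the tray guides, on the pan, 110 mm in front of bay_mouth; same axes. Two white rails 20 mm high run out from the bay's sides, 145 mm apart, and over the last 40 mm flare to 174 mm apart here. The smooth pan, 3 mm thick, ends just ahead of here in a bevel. With the tray home, the back of its front plate stands 3 mm clear of the rail ends.
- tray_center (a point): Centre of the loose black drip tray, 21 mm above its underside. 250 mm long (x), 140 wide (y), 42 high, walls 4, about 0.3 kg. +x: plain rear end, goes in first, with cut corners and an upturned nose that rides up over the pan's edge. -x end: front plate 172 mm wide. A steel grate, top 36 mm above the underside, lies over x = -73 to 18 mm; behind it the basin is open.
- tray_grip (a point): In the middle of the tray's front plate, 119 mm from tray_center towards the tray's -x, 40 mm above the underside; tray's axes. The plate is 12 mm thick, its top 52 mm above the underside. It can be pinched from above, fingers closing along x: one in front, one in the open well behind it (36 mm long, 130 wide, floor 4 mm above the underside).
- selector_grip (a point): On the upright axis of the selector, a black knob on the machine's top, 60 mm behind its front face; 317 mm above the counter, 7 mm below the knob's top; turns with the knob. Its grip bar is 42 mm long (along this point's x), 14 wide (y; fingers close along y), 30 high, on a 44 mm disc whose top is 294 mm above the counter. White pointer at the bar's -x end.
- selector (a joint): Angle of the selector in rad: 0 = off (pointer at the red dot), 1.05 = rinse (blue dot); grows clockwise seen from above; stops at both ends. A spring click holds it at each: it takes about 0.11 N m to turn at first, less further on; past the middle (0.52) it snaps on by itself, and if let go before that it springs back.
- mug_center (a point): Centre of a blue mug, 82 mm across, 92 mm high, on the counter. To be left alone.
- bean_jar_center (a point): Centre of an amber jar of beans with a wooden lid, 90 mm across, 150 mm high, on the counter. To be left alone.
- milk_jug_center (a point): Centre of a steel milk jug, 84 mm across, 95 mm high, on the counter. To be left alone.

How it is judged (in metres and radians):
On the way, in this order (a step that is already met when the one before it is completed fails the run):
1. the drip tray is fully home in its bay (x of tray_center in the frame of bay_mouth between -0.004 and 0.004 m and y of tray_center in the frame of bay_mouth between -0.005 and 0.005 m and angle between the x axis of tray_center and the x axis of bay_mouth, either way round below 0.05 rad), for 0.2 s.
2. the selector is turned past its click to rinse (value of joint selector above 0.95 rad), for 0.2 s.
At the end, for the whole second after the job is handed in: The tray is home: its centre within 4 mm of the home place along the bay and 5 mm across it, lying flat on the pan within 5 mm, in line within 0.05 rad; the selector is past its click at rinse (above 0.95 rad) (all of step 1 and z of tray_center in the frame of bay_mouth between 0.016 and 0.026 m and angle between tray_center's own z axis and vertical below 0.05 rad and value of joint selector above 0.95 rad); the robot touches nothing.
It fails at once if the tray is rammed against the machine (over 40 N) (contact force between drip_tray and coffee_machine above 40 N).
It fails at once if the mug is moved by more than 30 mm (distance of mug_center from where it was at the start of the episode above 0.03 m).
It fails at once if the bean jar is moved by more than 30 mm (distance of bean_jar_center from where it was at the start of the episode above 0.03 m).
It fails at once if the milk jug is moved by more than 30 mm (distance of milk_jug_center from where it was at the start of the episode above 0.03 m).
It also fails if it takes over 64 s, if anything falls off the work surface, if the arm or the gripper's body presses on something with over 40 N, if the wrist force passes 120 N, or if a joint passes its speed limit or range.

## Robot

A 6-joint arm with a two-finger parallel gripper is mounted at the origin on the work surface. World frame = base frame: x ahead of the robot, y to its left, z up, the work surface at z = 0. Lengths are in mm, angles in rad, forces in N, time in s.
With the tool pointing down it reaches from about 325 to 775 mm from the base axis. Payload 5.5 kg.
Tool frame: the origin (TCP) lies between the finger pads; the fingertips stand 22 mm ahead of it and the grasp point (between the pads) lies 3 mm ahead of it (r.tcp_to_tips is the distance from the TCP to the fingertips, in mm); z points along the fingers, y is the line along which they close (so a half turn about z gives the same grasp; the last joint's range is limited). The gripper opens to 88 mm and grips with 3 to 60 N. Pads are 20 mm wide; open, the fingers measure 115 mm over their backs; the gripper's body (75 mm by 178 mm) begins 61 mm behind the grasp point.
Start: joints at [1.143, 0.091, 1.231, -0, 1.82, -0.057], TCP at [217.422, 559.235, 210.931] pointing down, gripper open.
Joint ranges: [-2.87, 2.87], [-0.86, 2.18], [0.17, 2.46], [-1.51, 4.65], [0.06, 2.69], [-2.65, 2.65]. Speed limits (rad/s): [2.57, 2.57, 3.01, 3.14, 3.14, 3.14].

## Interface

Orientations are given as a unit quaternion [w, x, y, z].
In Python, from bench import r, optics gives the robot as it stands. The module is installed in compiled form; this text tells all that it offers.
- The arm moves only by the tool play_rows, never from a script. Its argument "steps" is a list of rows, each a list of 7 numbers: the turn, a rotation vector about the tool's x, y, z in units of 8 degrees (1.0 is 8 degrees), then the shift along the tool's x, y, z in units of 25 mm (1.0 is 25 mm), then the opening, from -1 (shut) to 1 (fully open). In form: [[wx, wy, wz, dx, dy, dz, claw], ...]. A call has 1 to 20 rows; each row is the pose to reach, as a shift and turn from the pose commanded when the call began, along the tool's axes at that moment; what a row does not reach only later rows make up. A row lasts 1/8 s, in which the tool goes at most 62.5 mm and 10.7 degrees, less where a joint would pass 70% of its speed; a pose out of reach is approached as far as the arm can. A call with a gripper value outside its range is refused whole. The fingers move at their own pace and stop on an object; "force" is the grip in N (left out, the last holds). Time passes only in rows, so rows that repeat a pose let the fingers close. It gives the time, the measured TCP pose, the force, the opening and the grip force at its end, in the units of the state.
- r.sense(): the state, without advancing time (a new reading comes with each control period).
- optics.camera(name): name is "scene" or "side" or "wrist"; returns the picture (420x560x3 uint8, red, green, blue); there is no depth.
- optics.get_calibration(name): a dict with "fx", "fy", "cx", "cy" (pixels), "T" (4x4, takes a point from camera to world coordinates); the wrist camera has in their place "hand_eye" (4x4, takes a point from camera to tool coordinates, whose origin is the TCP and whose axes are the flange's). Camera axes: x right, y down, z forward; pixel columns grow to the right and rows downward; lengths in mm; the calibration is good to about 2 mm. A picture is of the moment at which its call begins: read the wrist's pose just before it. get_calibration takes no time and is no camera call.
- r.hand_in(): hands the job in; it is judged then, once.
The state is a dict: "clock": time; "joint_positions": joint angles; "joint_vel": joint speeds; "joint_torque": joint torques, N m; "ee_pos": TCP position; "eef_rot": TCP orientation; "ft_force": force on the tool from outside, world axes, zero at the start; "torque": the same for the moment, N m; "finger_gap": finger opening in mm; "finger_force": force on a finger pad.
Only numpy, scipy, OpenCV 4.12 (cv2) and the standard library are available. Lean on these libraries where they do the work, as an engineer would, in place of code of your own. Each camera call takes 0.05 s, during which the arm holds its last target. There are 200 camera calls.

## Working session

There is one attempt and no reset: what is moved stays moved. The work goes in short steps, Python scripts to look and compute and a tool call to move; the robot and the scene stay as the last step left them, time stands still between calls to the robot, and variables do not carry over. Pictures are saved under pics/ and viewed, at most 10 in all, crops included, and the job is handed in when it is done.

Besides the shell and the picture viewer there is one more tool, called as name(argument=value, ...), one argument or row to a line, values as JSON. play_rows: Moves the arm, as the interface text tells. Its arguments: {"type":"object","properties":{"steps":{"type":"array","items":{"type":"array","items":{"type":"number"}}},"force":{"type":"number"}},"required":["steps"]}

```bash
mkdir -p pics; python3 - <<'E'
from bench import r, optics
import cv2, numpy as np
s=r.sense(); print(s['clock'],s['ee_pos'],s['eef_rot'],s['finger_gap'])
ims=[]
for n in ("scene","side"):
    im=optics.camera(n); cv2.imwrite(f"pics/{n}0.png",im[:,:,::-1]); c=optics.get_calibration(n); print(n,{k:np.round(v,3).tolist() for k,v in c.items()})
c=optics.get_calibration("wrist");print({k:np.round(v,3).tolist() for k,v in c.items()})
E
```

```text
0.0 [217.27486411 558.94255504 209.85012936] [-2.14024557e-04  1.84297950e-01  9.82869968e-01 -9.19688244e-04] 87.90749105910291
scene {'fx': 511.009, 'fy': 511.009, 'cx': 282.942, 'cy': 209.866, 'T': [[0.877, 0.269, -0.399, 1091.8], [0.481, -0.518, 0.707, -916.122], [-0.017, -0.812, -0.583, 914.715], [0.0, 0.0, 0.0, 1.0]]}
side {'fx': 400.247, 'fy': 400.247, 'cx': 279.876, 'cy': 214.572, 'T': [[0.974, -0.147, 0.172, 430.263], [-0.226, -0.574, 0.787, -866.296], [-0.017, -0.806, -0.592, 834.724], [0.0, 0.0, 0.0, 1.0]]}
{'fx': 323.105, 'fy': 323.105, 'cx': 283.665, 'cy': 208.273, 'hand_eye': [[0.001, -0.97, -0.242, 65.728], [1.0, 0.001, 0.0, 0.377], [0.0, -0.242, 0.97, -172.35], [0.0, 0.0, 0.0, 1.0]]}
```

View pics/scene0.png

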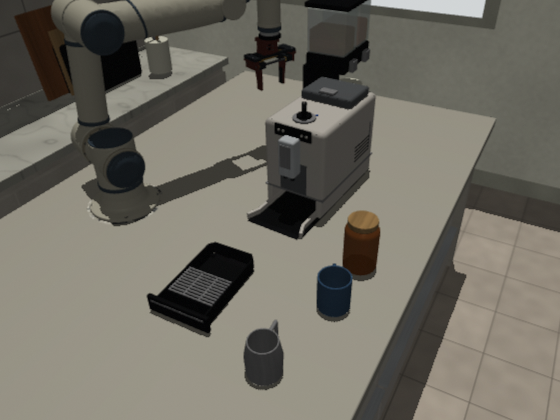

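View pics/side0.png

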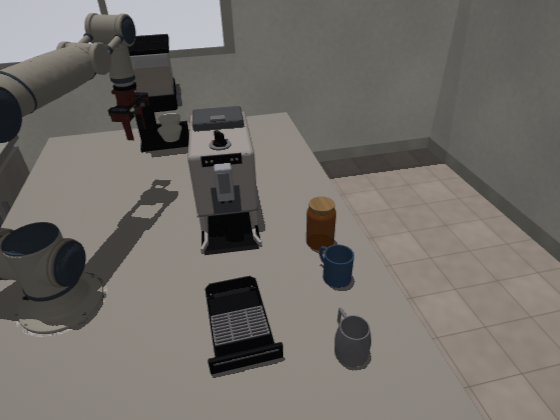

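The scene view shows the tray around (203,285) and the machine's guides around (285,215). In the side view they are around (243,325) and (230,230). Next I'll crop and enlarge both views to pick points.

```bash
python3 - <<'E'
import cv2, numpy as np
a=cv2.imread('pics/scene0.png')[185:335,140:340]; b=cv2.imread('pics/side0.png')[190:380,190:300]
g=lambda i:np.uint8(255*(i/255.)**.6)
a=cv2.resize(g(a),None,fx=4,fy=4,interpolation=cv2.INTER_CUBIC); cv2.imwrite('pics/sceneC.png',a)
b2=cv2.imread('pics/side0.png')[120:260,185:275]
b=cv2.resize(g(b),None,fx=3,fy=3,interpolation=cv2.INTER_CUBIC); b2=cv2.resize(g(b2),None,fx=4,fy=4,interpolation=cv2.INTER_CUBIC)
h=max(b.shape[0],b2.shape[0]); o=np.zeros((h,b.shape[1]+b2.shape[1],3),np.uint8); o[:b.shape[0],:b.shape[1]]=b;o[:b2.shape[0],b.shape[1]:]=b2
print(o.shape); cv2.imwrite('pics/sideC.png',o)
E
```

```text
(570, 690, 3)
```

View pics/sceneC.png

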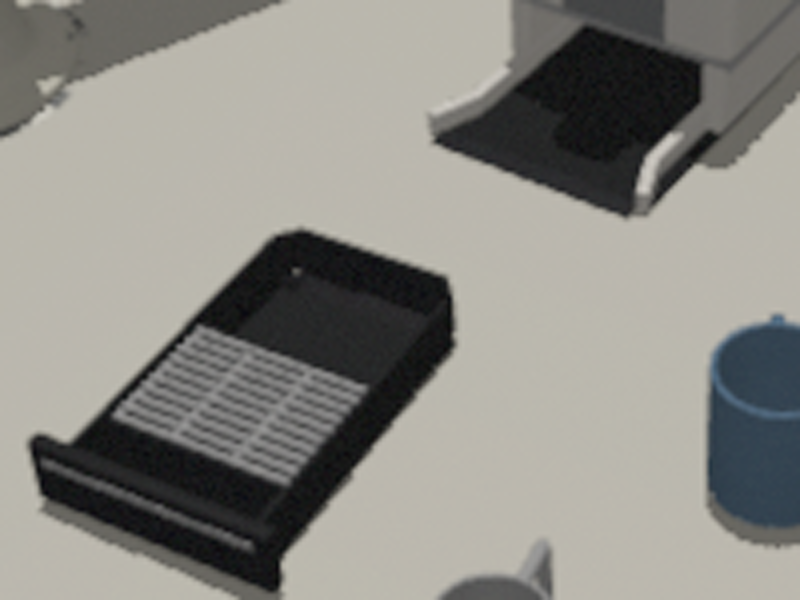

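View pics/sideC.png

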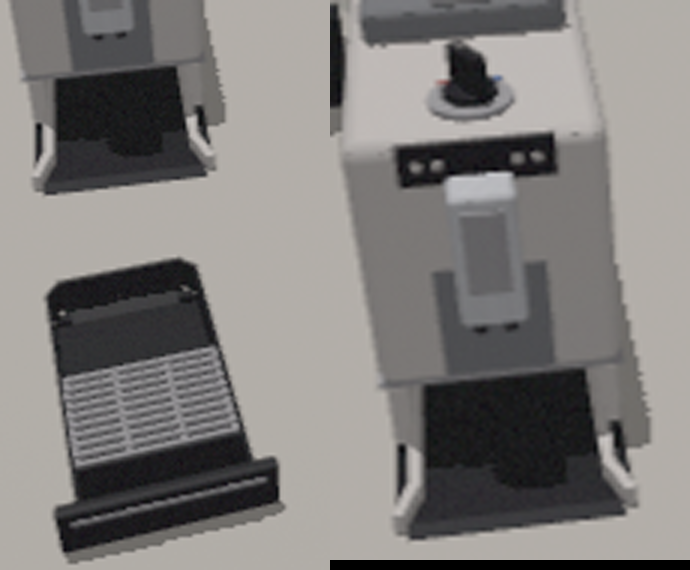

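Scene crop: grate corners at (200,325), (370,387), (113,415), (290,485); pan front edge from (437,142) to (630,214). The side crop shows the same points, plus the knob around (465,60) with its disc around (470,97).

```bash
cat > h.py <<'E'
import numpy as np
from bench import optics
def ray(n,p):
    c=optics.get_calibration(n);T=np.array(c['T'])
    d=T[:3,:3]@np.array([(p[0]-c['cx'])/c['fx'],(p[1]-c['cy'])/c['fy'],1]);return T[:3,3],d/np.linalg.norm(d)
def plane(n,p,z):
    o,d=ray(n,p);return o+d*(z-o[2])/d[2]
def tri(ps,pd):
    A=0;b=0;R=[ray('scene',ps),ray('side',pd)]
    for o,d in R:
        M=np.eye(3)-np.outer(d,d);A=A+M;b=b+M@o
    x=np.linalg.solve(A,b);return x,[round(np.linalg.norm((np.eye(3)-np.outer(d,d))@(x-o)),1) for o,d in R]
S=lambda u,v:(140+u/4-.4,185+v/4-.4)
D1=lambda u,v:(190+u/3-.3,190+v/3-.3)
D2=lambda u,v:(185+(u-330)/4-.4,120+v/4-.4)
E
python3 - <<'E'
from h import *
np.set_printoptions(precision=1,suppress=True)
P={'gBL':(S(200,325),D1(63,378),36),'gBR':(S(370,387),D1(213,346),36),'gFL':(S(113,415),D1(78,466),36),'gFR':(S(290,485),D1(240,432),36),
'plL':(S(37,438),D1(55,510),52),'plR':(S(283,550),D1(275,460),52),
'panL':(S(435,142),D2(410,537),1),'panR':(S(630,215),D2(622,515),1),'railL':(S(431,118),D2(397,515),23),'railR':(S(640,198),D2(632,493),23),
'nearpanR2':(S(717,140),D2(620,430),3)}
for k,(a,b,z) in P.items():
    x,e=tri(a,b);print(k,x,e,plane('scene',a,z)[:2],plane('side',b,z)[:2])
E
python3 - <<'E'
import cv2,numpy as np
g=lambda i:np.uint8(255*(i/255.)**.6)
a=cv2.imread('pics/scene0.png')[75:215,245:385]; b=cv2.imread('pics/side0.png')[95:175,180:265]
a=cv2.resize(g(a),None,fx=4,fy=4,interpolation=cv2.INTER_CUBIC)[:,:400];b=cv2.resize(g(b),None,fx=4.5,fy=4.5,interpolation=cv2.INTER_CUBIC)
o=np.zeros((560,800,3),np.uint8);o[:,:400]=a;o[:b.shape[0],400:400+b.shape[1]]=b;cv2.imwrite('pics/knob.png',o);print(b.shape)
E
```

```text
gBL [ 396.8 -178.9   36.6] [np.float64(1.1), np.float64(1.1)] [ 395.7 -176.9] [ 396.8 -179.9]
gBR [ 525.6 -176.2   37.5] [np.float64(0.8), np.float64(0.8)] [ 524.3 -173.9] [ 525.7 -176. ]
gFL [ 400.5 -270.2   38. ] [np.float64(0.8), np.float64(0.8)] [ 398.6 -267.7] [ 400.5 -269.7]
gFR [ 529.9 -268.    37.7] [np.float64(1.5), np.float64(1.5)] [ 528.2 -264.9] [ 530.  -268.5]
plL [ 380.5 -313.2   48.3] [np.float64(0.0), np.float64(0.0)] [ 383.5 -315.8] [ 380.7 -315.8]
plR [ 551.3 -302.9   33.8] [np.float64(3.0), np.float64(3.0)] [ 563.5 -319.1] [ 548.8 -312.2]
panL [398.6 100.2  -0.2] [np.float64(0.1), np.float64(0.1)] [399.6  98.7] [398.6  99. ]
panR [565.2  94.9  -6.3] [np.float64(1.6), np.float64(1.6)] [568.7  89.1] [563.9  84.2]
railL [391.4 108.3  15.7] [np.float64(1.2), np.float64(1.2)] [397.9  98.2] [391.7 101.6]
railR [574.2  93.5  14.7] [np.float64(0.6), np.float64(0.6)] [578.8  85. ] [572.7  82.9]
nearpanR2 [583.2 201.3  -4.1] [np.float64(1.9), np.float64(1.9)] [586.3 195.6] [581.7 189.2]
(360, 382, 3)
```

View pics/knob.png

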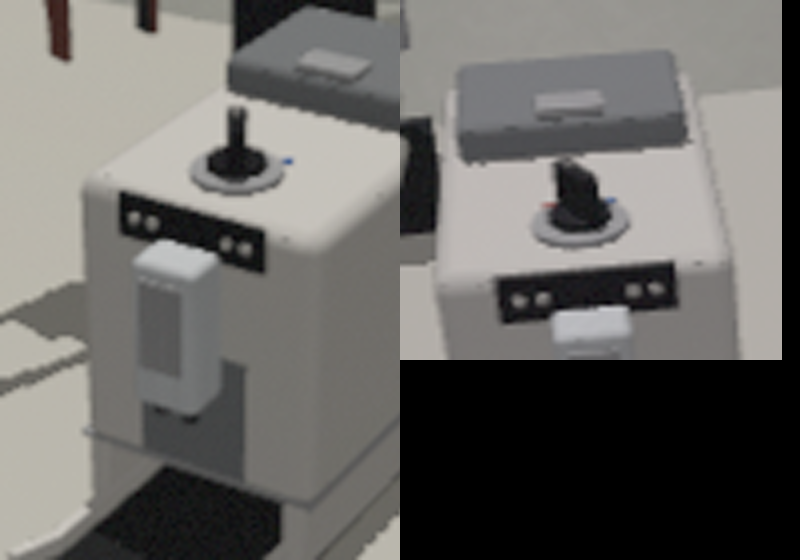

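The knob crop shows the grey disc around (238,170) in the scene part and (581,223) in the side part. The blue dot is at (287,161) and (612,200), and the red dot at (547,204) in the side part. The body seam corners are at (88,432) and (312,502).

```bash
cat >> h.py <<'E'
S2=lambda u,v:(245+u/4-.4,75+v/4-.4)
D3=lambda u,v:(180+(u-400)/4.5-.4,95+v/4.5-.4)
E
python3 - <<'E'
from h import *
np.set_printoptions(precision=1,suppress=True)
P={'disc':(S2(238,170),D3(581,223),282),'blue':(S2(287,161),D3(612,200),280),'knobtopfar':(S2(237,108),D3(566,160),324),
'seamL':(S2(88,432),D2(382,385),58),'seamR':(S2(312,502),D2(620,358),58),'lensL':(S2(133,218),D3(519,300),250),'lensR':(S2(246,248),D3(656,289),250),
'panelL':(S2(120,192),D3(498,279),260),'panelR':(S2(266,233),D3(674,263),260)}
for k,(a,b,z) in P.items():
    x,e=tri(a,b);print(k,x,e,plane('scene',a,z)[:2],plane('side',b,z)[:2])
print(plane('side',D3(547,204),280))
from scipy.spatial.transform import Rotation as R
from bench import r
q=r.sense()['eef_rot'];print(R.from_quat(np.r_[q[1:],q[0]]).as_matrix())
E
```

```text
disc [494.5 275.2 281. ] [np.float64(0.6), np.float64(0.6)] [494.8 274.7] [494.3 271.9]
blue [519.4 303.5 281.7] [np.float64(0.3), np.float64(0.3)] [517.6 307.5] [519.7 306.5]
knobtopfar [489.8 282.4 324.7] [np.float64(0.3), np.float64(0.3)] [488.8 284.4] [489.8 283.1]
seamL [393.  222.4  61.3] [np.float64(0.2), np.float64(0.2)] [390.2 227.2] [392.9 226.6]
seamR [588.6 211.9  62.4] [np.float64(1.5), np.float64(1.5)] [585.2 220.3] [589.4 215.6]
lensL [444.7 210.8 261.7] [np.float64(0.0), np.float64(0.0)] [433.1 230.9] [445.  232.7]
lensR [535.  207.4 260.1] [np.float64(0.8), np.float64(0.8)] [525.7 226.4] [536.8 224.4]
panelL [433.1 213.4 277.7] [np.float64(0.3), np.float64(0.3)] [414.5 245.4] [433.3 247.2]
panelR [548.9 210.  274.9] [np.float64(0.4), np.float64(0.4)] [536.6 235.4] [552.2 239.6]
[474.6 312.  280. ]
[[-0.9  0.4 -0. ]
 [ 0.4  0.9 -0. ]
 [ 0.  -0.  -1. ]]
```

play_rows(
  steps=[
    [0,0,0,-2.1,-4.7,-0.4,1],
    [0,0,0,-4.24,-9.47,-0.8,1],
    [0,0,0,-4.24,-9.47,-0.8,1],
    [0,0,0,-4.24,-9.47,-0.8,1],
    [0,0,0,-4.24,-9.47,-0.8,1],
    [0,0,-1,-18.3,-18.15,0.4,1],
    [0,0,-2,-18.3,-18.15,0.4,1],
    [0,0,-2.95,-18.3,-18.15,0.4,1],
    [0,0,-2.95,-18.3,-18.15,0.4,1],
    [0,0,-2.95,-18.3,-18.15,0.4,1],
    [0,0,-2.95,-18.3,-18.15,0.4,1],
    [0,0,-2.95,-18.3,-18.15,0.4,1],
    [0,0,-2.95,-18.3,-18.15,0.4,1],
    [0,0,-2.95,-18.3,-18.15,0.4,1],
    [0,0,-2.95,-18.3,-18.15,0.4,1],
  ],
)

```text
clock: 1.98
ee_pos: [479.3, -28.2, 201.3]
eef_rot: [0.0, -0.021, 1.0, 0.0]
ft_force: [-0.2, -0.1, -0.1]
finger_gap: 88.0
finger_force: 0.0
```

```bash
python3 - <<'E'
from bench import r, optics
import cv2, numpy as np, json
s=r.sense(); print(s['clock'],s['ee_pos'],s['eef_rot'],s['ft_force'],s['joint_vel'])
im=optics.camera("wrist")[:,:,::-1]
json.dump([list(s['ee_pos']),list(s['eef_rot'])],open('w1.json','w'))
cv2.imwrite('pics/w1raw.png',im)
cv2.imwrite('pics/w1.png',cv2.resize(np.uint8(255*(im/255.)**.6),(800,600),interpolation=cv2.INTER_CUBIC))
E
```

```text
1.975 [479.2921754  -28.16189337 201.2522832 ] [ 2.93316024e-04 -2.14878375e-02  9.99769057e-01  1.37844394e-04] [-0.19150749 -0.08934176 -0.135451  ] [ 0.00402053 -0.01204375  0.00421267 -0.0017831  -0.0012011  -0.00282642]
```

View pics/w1.png

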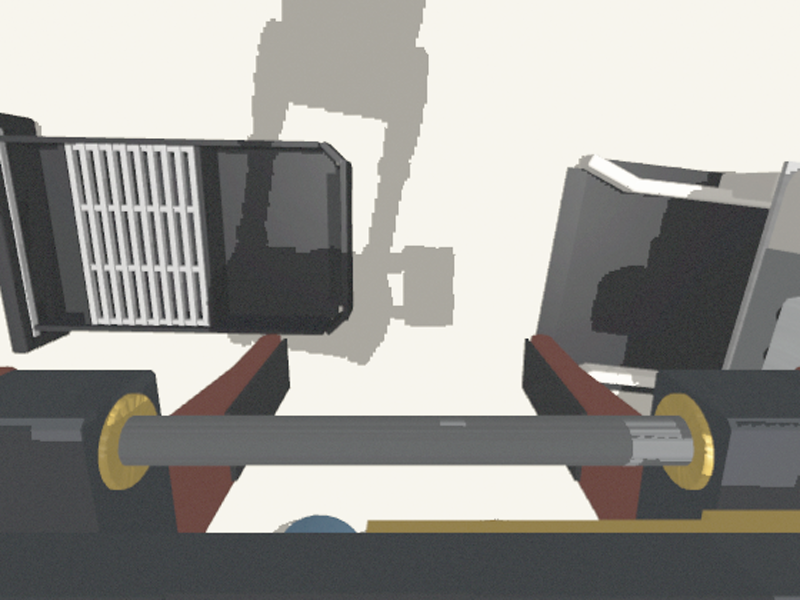

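The wrist view shows the whole tray: grate corners at (67,146), (195,148), (92,324) and (209,324). It also shows the pan's front edge from (568,170) to (541,315), and the left rail's top inner edge from (635,190) to (770,207).

```bash
cat >> h.py <<'E'
from scipy.spatial.transform import Rotation as R
def wp(p,z,pose,sc=.7):
    c=optics.get_calibration('wrist');H=np.array(c['hand_eye']);q=pose[1]
    T=np.eye(4);T[:3,:3]=R.from_quat([*q[1:],q[0]]).as_matrix();T[:3,3]=pose[0];T=T@H
    x=(p[0]+.5)*sc-.5;y=(p[1]+.5)*sc-.5
    d=T[:3,:3]@np.array([(x-c['cx'])/c['fx'],(y-c['cy'])/c['fy'],1]);o=T[:3,3]
    return o+d*(z-o[2])/d[2]
E
python3 - <<'E'
from h import *;import json
np.set_printoptions(precision=1,suppress=True)
w=json.load(open('w1.json'))
for k,p,z in [('gFL',(67,145),36),('gBL',(195,147),36),('gFR',(90,326),36),('gBR',(209,325),36),('noseL',(322,143),42),('noseR',(325,334),42),('noseBL',(352,165),42),('noseBR',(352,318),42),
 ('panL',(568,170),0),('panR',(541,315),0),('railLbend',(635,190),23),('railLin',(770,207),23),('railLtip',(588,156),23),('RrailTip',(580,364),23),('RrailBend',(600,384),23),('R2',(655,387),23),('seam1',(786,165),61),('seam2',(725,368),61)]:
    print(k,wp(p,z,w)[:2])
E
```

```text
gFL [ 398.7 -267.2]
gBL [ 396.2 -178.2]
gFR [ 530.8 -267.3]
gBR [ 526.  -176.2]
noseL [390.1 -88.7]
noseR [527.3 -86.5]
noseBL [403.6 -68. ]
noseBR [513.8 -66.3]
panL [398.8  95.6]
panR [516.9  88.1]
railLbend [411.7 139.2]
railLin [419.6 241.9]
railLtip [389.3 101.1]
RrailTip [550.4 117.2]
RrailBend [567.2 136. ]
R2 [567.8 181.5]
seam1 [391.9 216.4]
seam2 [534.1 206.7]
```

play_rows(
  steps=[
    [0,0,0.09,1.04,-11.36,0,-0.2],
    [0,0,0.09,1.04,-11.36,0,-0.2],
    [0,0,0.09,1.04,-11.36,0,-0.2],
    [0,0,0.09,1.04,-11.36,0,-0.2],
    [0,0,0.09,1.04,-11.36,1,-0.2],
    [0,0,0.09,1.04,-11.36,3,-0.2],
    [0,0,0.09,1.04,-11.36,3.65,-0.2],
    [0,0,0.09,1.04,-11.36,3.65,-0.2],
    [0,0,0.09,1.04,-11.36,3.65,-0.2],
  ],
  force=10,
)

```text
clock: 3.15
ee_pos: [466.3, -314.2, 112.4]
eef_rot: [0.001, -0.015, 1.0, -0.001]
ft_force: [-0.3, 0.0, 0.6]
finger_gap: 34.9
finger_force: 0.0
```

```bash
python3 - <<'E'
from bench import r, optics
import cv2, numpy as np, json
s=r.sense(); print(s['clock'],s['ee_pos'],s['eef_rot'],s['finger_gap'])
im=optics.camera("wrist")[:,:,::-1]
json.dump([list(s['ee_pos']),list(s['eef_rot'])],open('w2.json','w'))
cv2.imwrite('pics/w2.png',cv2.resize(np.uint8(255*(im/255.)**.6),(800,600),interpolation=cv2.INTER_CUBIC))
E
```

```text
3.15 [ 466.25859366 -314.15413767  112.37728928] [ 0.00148911 -0.01493261  0.99988672 -0.00116378] 34.918604456906635
```

View pics/w2.png

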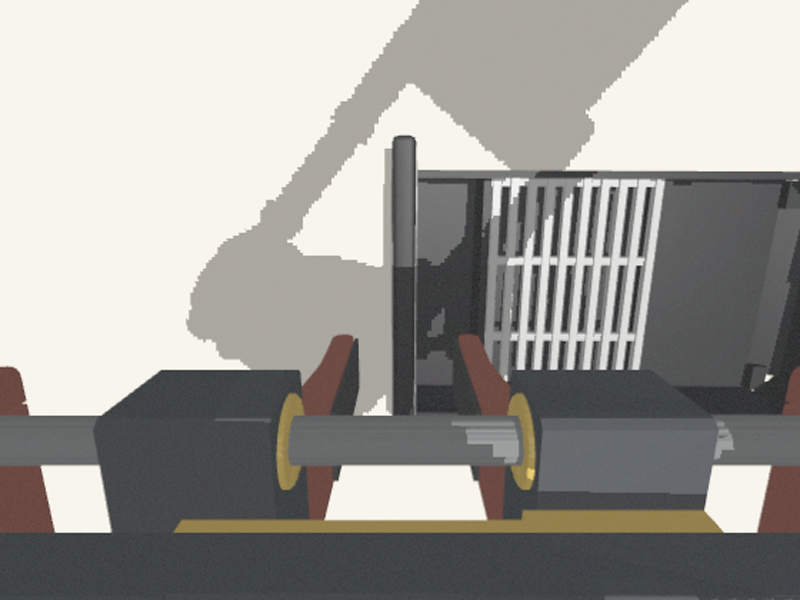

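The plate, at columns 392–415, sits midway between the fingers (around 355 and 460) and square to them. I'll descend and pinch.

play_rows(
  steps=[
    [0,0,0,0,0,1.4,-0.2],
    [0,0,0,0,0,2.4,-0.2],
    [0,0,0,0,0,2.7,-0.2],
    [0,0,0,0,0,2.7,-0.2],
    [0,0,0,0,0,2.7,-1],
    [0,0,0,0,0,2.7,-1],
    [0,0,0,0,0,2.7,-1],
    [0,0,0,0,0,2.7,-1],
    [0,0,0,0,0,2.7,-1],
  ],
  force=10,
)

```text
clock: 4.32
ee_pos: [465.1, -314.3, 42.2]
eef_rot: [-0.0, -0.014, 1.0, 0.0]
ft_force: [-0.2, 0.8, -0.2]
finger_gap: 0.4
finger_force: 0.0
```

```bash
python3 - <<'E'
from h import *; from bench import r
np.set_printoptions(precision=3,suppress=True)
s=r.sense();print(s['clock'],s['ee_pos'],s['eef_rot'],s['finger_gap'],s['ft_force'])
q=s['eef_rot'];M=R.from_quat([*q[1:],q[0]]).as_matrix();print(M)
u=np.array([.065,.998,0]);home=np.array([490.6,215.3,0])
for back in (160,40):   # tray grip position with tray centre 'back' mm from home
    g=home-(119+back)*u;d=g-s['ee_pos'];d[2]=0;print(back,g,(M.T@d)/25)
E
```

```text
4.325 [ 465.068 -314.306   42.202] [-0.    -0.014  1.     0.   ] 0.4407327073843642 [-0.159  0.77  -0.24 ]
[[-1.    -0.028 -0.   ]
 [-0.028  1.     0.   ]
 [ 0.     0.    -1.   ]]
160 [472.465 -63.142   0.   ] [-0.582 10.034  0.   ]
40 [480.265  56.618   0.   ] [-1.03  14.814  0.   ]
```

The fingers closed to 0.4 mm, so they aren't holding the plate. I'll look before moving again.

```bash
python3 - <<'E'
from bench import r, optics
import cv2, numpy as np
g=lambda im:np.uint8(255*(im/255.)**.6)
w=g(optics.camera("wrist")[:,:,::-1]); s=g(optics.camera("side")[190:400,180:320,::-1]); 
w=cv2.resize(w,(480,360)); s=cv2.resize(s,(320,480),interpolation=cv2.INTER_CUBIC)
o=np.zeros((480,800,3),np.uint8);o[:360,:480]=w;o[:,480:]=s;cv2.imwrite('pics/m3.png',o)
E
```

```text
(no output)
```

View pics/m3.png

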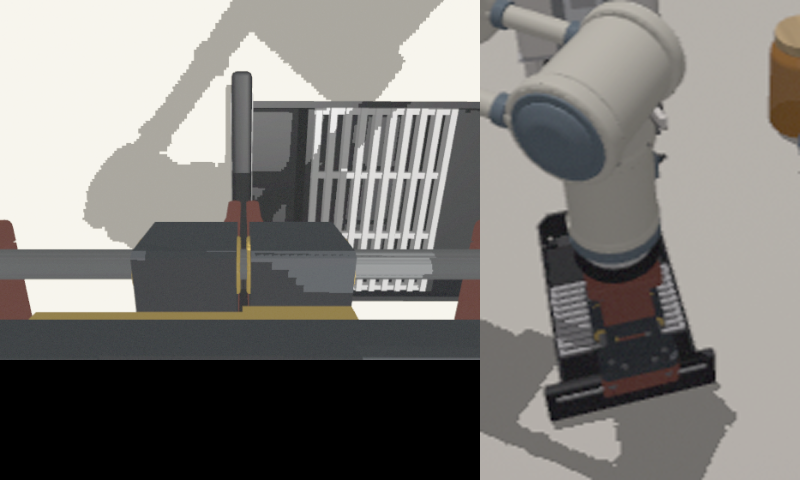

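The closed fingers sit over the plate line at column 242 with no load. I'll check the tip length and where the plate is now.

```bash
python3 - <<'E'
from h import *; from bench import r; import json
np.set_printoptions(precision=2,suppress=True)
print(r.tcp_to_tips)
s=r.sense();p=[s['ee_pos'],s['eef_rot']];print(p,s['finger_gap'],s['finger_force'],s['torque'])
k=560/480
for n,u,z in [('plate top front far',(233,75),52),('plate back far',(251,75),52),('near front',(233,200),52),('near back',(251,200),52),('gFL',(316,109),36),('gBL',(457,109),36)]: print(n,wp(u,z,p,k))
w=json.load(open('w2.json'))
for n,u,z in [('plate front far',(393,137),52),('back far',(415,137),52),('near front',(394,400),52),('near back',(415,400),52),('gFL',(491,181),36),('gBL',(664,180),36)]: print(n,wp(u,z,w))
E
```

```text
22.0
[array([ 465.08, -314.28,   42.13]), array([-0.  , -0.01,  1.  ,  0.  ])] 0.59996826007098 0.0 [ 0.01 -0.01 -0.01]
plate top front far [ 381.23 -321.87   52.  ]
plate back far [ 380.94 -311.92   52.  ]
near front [ 453.89 -320.39   52.  ]
near back [ 453.57 -309.3    52.  ]
gFL [ 397.96 -270.21   36.  ]
gBL [ 395.39 -182.14   36.  ]
plate front far [ 379.91 -322.49   52.  ]
back far [ 379.6  -311.98   52.  ]
near front [ 517.09 -318.66   52.  ]
near back [ 516.72 -307.11   52.  ]
gFL [ 398.73 -271.35   36.  ]
gBL [ 395.48 -181.36   36.  ]
```

play_rows(
  steps=[
    [0,0,0,0,0.1,0,-1],
    [0,0,0,0,0.2,0,-1],
    [0,0,0,0,0.3,0,-1],
    [0,0,0,0,0.4,0,-1],
    [0,0,0,0,0.4,0,-1],
  ],
)

```text
clock: 5.05
ee_pos: [464.8, -304.1, 42.2]
eef_rot: [0.0, -0.014, 1.0, -0.0]
ft_force: [0.0, 0.8, -0.4]
finger_gap: 0.6
finger_force: 0.0
```

```bash
python3 - <<'E'
from h import *; from bench import r; import cv2
s=r.sense();print(s['ee_pos'],s['finger_gap'],s['finger_force'],s['ft_force'])
im=optics.camera("wrist");cv2.imwrite('pics/m4raw.png',im[:,:,::-1])
for y in range(150,262,8): print(y,' '.join('%d/%d/%d'%tuple(im[y,x]) for x in range(256,316,3)))
E
```

```text
[ 464.84518812 -304.08697121   42.20076099] 0.6249421887226889 0.0 [ 0.01077676  0.8183793  -0.44173702]
150 51/49/52 57/58/57 62/62/65 70/69/69 68/68/68 33/33/34 182/182/180 66/67/67 66/66/66 66/66/65 68/68/67 67/67/66 67/66/67 67/67/67 65/64/65 68/69/68 68/69/69 67/69/67 66/67/66 68/69/67
158 50/50/50 58/58/57 64/65/64 71/71/69 67/67/68 36/37/37 182/182/180 65/66/65 66/65/67 65/65/65 64/66/65 66/67/67 66/66/65 68/67/67 66/67/66 64/64/63 66/66/66 66/67/66 66/66/67 69/68/68
166 48/50/50 55/55/56 62/62/62 68/67/68 67/67/68 36/36/36 185/182/181 64/63/65 65/66/65 65/65/65 65/64/64 65/64/64 65/63/64 65/64/66 63/64/66 65/65/65 64/64/66 65/65/67 64/64/64 64/66/64
174 48/48/48 52/54/56 61/61/61 67/67/68 67/68/68 37/39/39 140/140/137 62/63/62 61/61/61 63/64/61 62/63/62 65/65/65 62/62/62 62/63/63 64/64/63 63/64/64 63/63/63 63/64/64 63/62/62 63/63/64
182 47/49/49 54/53/53 61/62/61 65/66/66 64/63/63 36/38/39 139/140/139 62/62/61 62/62/62 63/63/63 62/62/62 62/62/63 62/62/63 61/62/63 60/62/60 60/62/62 63/63/61 63/62/62 63/62/61 64/61/65
190 46/48/46 52/52/53 59/61/59 64/62/64 64/65/64 38/37/38 14
[... 901 characters left out ...]
7/28 25/25/25 21/23/22 70/72/70 22/24/24 22/25/24 22/22/24 21/21/21 20/22/22 20/18/19 22/23/23 49/49/49 20/21/20 21/20/21 20/21/21 22/21/21 21/23/24
238 21/18/23 21/20/22 23/21/22 27/24/24 63/32/28 62/32/27 65/36/30 63/34/29 56/30/28 22/25/25 25/25/24 63/32/27 62/30/25 65/34/30 63/33/28 63/31/28 21/23/23 21/21/24 19/20/23 19/21/22
246 22/22/20 19/22/22 20/21/24 60/33/29 66/34/30 63/34/29 64/32/28 64/33/27 55/30/27 25/27/27 24/24/25 63/32/28 63/33/29 63/31/29 64/32/26 63/32/28 23/20/21 23/24/23 21/22/23 20/21/21
254 22/22/20 25/23/23 25/23/23 65/35/29 64/32/28 65/36/32 65/34/29 65/34/30 39/28/27 21/23/21 23/23/24 66/35/31 63/33/29 64/34/28 63/32/27 63/33/28 64/32/29 20/20/20 22/24/20 24/24/23
```

```bash
python3 - <<'E'
from h import *
c=optics.get_calibration('wrist');H=np.linalg.inv(np.array(c['hand_eye']))
for p in [(0,0,22),(10,0,22),(10,7,22),(10,7,3),(10,0,-20),(10,57,22),(10,44,22),(10,44,-20)]:
    q=H@np.array([*p,1]);print(p,q[:3].round(),c['cx']+c['fx']*q[0]/q[2],c['cy']+c['fy']*q[1]/q[2])
import cv2
im=cv2.imread('pics/w1raw.png')[:,:,::-1]
for y in range(228,300,6): print(y,' '.join('%d/%d/%d'%tuple(im[y,x]) for x in range(100,220,8)))
E
```

```text
(0, 0, 22) [ -0.  17. 204.] 283.0177024506404 234.51915730465373
(10, 0, 22) [ -0.   7. 202.] 283.01988280950667 219.31435641856794
(10, 7, 22) [  7.   7. 202.] 294.2157211309585 219.32238153427124
(10, 7, 3) [  7.  12. 184.] 295.2607470182747 228.5202062583436
(10, 0, -20) [ -0.  17. 161.] 282.82030806195587 242.4578369599168
(10, 57, 22) [ 57.   7. 202.] 374.1921377181121 219.3797081924649
(10, 44, 22) [ 44.   7. 202.] 353.397232601221 219.36480251815894
(10, 44, -20) [ 44.  17. 161.] 370.9839564263765 242.52275127855447
228 22/22/23 21/20/21 20/21/24 12/12/15 19/19/20 15/16/16 19/20/20 17/19/18 16/16/17 17/18/20 17/18/19 16/14/19 20/20/20 21/20/22 17/18/16
234 242/239/228 242/239/227 242/239/227 242/239/228 242/240/228 243/239/228 242/239/227 242/239/228 132/129/119 111/108/99 112/108/99 48/27/26 79/72/68 76/75/70 71/68/64
240 242/239/228 242/238/226 242/240/228 242/239/227 243/239/228 242/239/227 242/239/227 243/240/229 173/168/155 132/128/118 63/33/27 63/31/28 23/21/22 132/128/119 132/128/119
246 242/239/227 243/240/229 242/239/228 242/239/227 242/239/227 242/239/228 243/240/228
[... 642 characters left out ...]
/228 242/239/228 62/32/27 62/31/28 64/34/30 29/27/27 19/20/18 21/23/24 20/19/21 242/239/227 242/239/228
276 69/57/33 23/27/26 242/239/227 243/239/228 242/239/227 63/31/28 65/35/30 64/34/28 62/33/29 19/21/21 23/25/24 22/22/22 25/25/27 243/240/227 242/239/228
282 106/84/35 23/28/29 242/240/228 243/240/227 63/34/28 66/36/34 64/33/30 63/34/29 24/24/26 20/21/22 21/22/25 21/23/22 99/96/89 242/240/228 243/240/228
288 101/80/29 98/79/33 242/239/227 64/35/30 62/33/27 64/33/29 62/33/26 61/33/28 24/24/25 23/24/24 23/25/26 26/26/24 242/240/228 243/240/228 243/239/228
294 52/54/53 53/54/55 50/54/53 50/52/53 53/54/55 52/54/54 53/55/55 51/52/53 52/53/53 51/52/52 51/54/54 52/53/54 53/54/55 50/52/52 50/53/53
```

No contact at all: the images put the visible fingertips about 20–30 mm higher than I assumed. I'll reopen, recentre and feel down in small steps.

play_rows(
  steps=[
    [0,0,0,0,0,0,-0.2],
    [0,0,0,0,-0.2,0,-0.2],
    [0,0,0,0,-0.42,0,-0.2],
    [0,0,0,0,-0.42,0,-0.2],
    [0,0,0,0,-0.42,0.1,-0.2],
    [0,0,0,0,-0.42,0.2,-0.2],
    [0,0,0,0,-0.42,0.3,-0.2],
    [0,0,0,0,-0.42,0.4,-0.2],
    [0,0,0,0,-0.42,0.4,-0.2],
  ],
)

```text
clock: 6.22
ee_pos: [465.0, -314.6, 31.8]
eef_rot: [-0.0, -0.014, 1.0, 0.0]
ft_force: [0.3, 0.3, -0.0]
finger_gap: 34.8
finger_force: 0.0
```

```bash
python3 - <<'E'
from h import *; from bench import r; import cv2
s=r.sense();print(s['ee_pos'],s['finger_gap'],s['ft_force'])
im=optics.camera("wrist");cv2.imwrite('pics/m5raw.png',im[:,:,::-1])
for n in ('side',): 
    b=optics.camera(n);cv2.imwrite('pics/s5raw.png',b[:,:,::-1])
g=lambda i:np.uint8(255*(i/255.)**.5)
w=cv2.resize(g(im[60:330,130:450,::-1]),None,fx=1.5,fy=1.5,interpolation=cv2.INTER_CUBIC)
b=cv2.resize(g(b[260:380,190:300,::-1]),(320,350),interpolation=cv2.INTER_CUBIC)
o=np.zeros((405,800,3),np.uint8);o[:,:480]=w;o[:350,480:]=b;cv2.imwrite('pics/m5.png',o)
E
```

```text
[ 464.95935117 -314.64998635   31.8450792 ] 34.83294340830331 [ 0.26153621  0.28920512 -0.04245322]
```

View pics/m5.png

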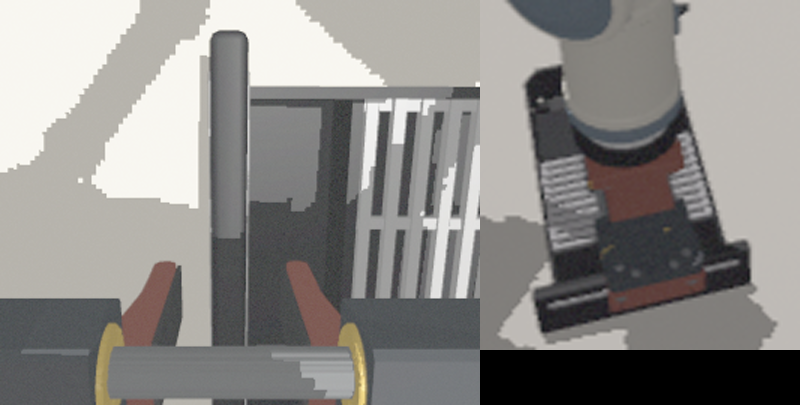

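The plate (columns 210–248) now runs clearly between the two fingers, with the right finger in the well. I'll close here.

play_rows(
  steps=[
    [0,0,0,0,0,0,-0.7],
    [0,0,0,0,0,0,-1],
    [0,0,0,0,0,0,-1],
    [0,0,0,0,0,0,-1],
    [0,0,0,0,0,0,-1],
  ],
  force=10,
)

```text
clock: 6.95
ee_pos: [465.2, -314.9, 32.3]
eef_rot: [0.0, -0.014, 1.0, -0.0]
ft_force: [-0.3, -1.3, -0.2]
finger_gap: 12.0
finger_force: 10.0
```

Gripped with a 12 mm gap. I'll reopen and take it 10 mm deeper for a secure hold.

play_rows(
  steps=[
    [0,0,0,0,0,0,-0.3],
    [0,0,0,0,0,0,-0.3],
    [0,0,0,0,0,0.1,-0.3],
    [0,0,0,0,0,0.2,-0.3],
    [0,0,0,0,0,0.3,-0.3],
    [0,0,0,0,0,0.4,-0.3],
    [0,0,0,0,0,0.4,-1],
    [0,0,0,0,0,0.4,-1],
    [0,0,0,0,0,0.4,-1],
    [0,0,0,0,0,0.4,-1],
  ],
  force=10,
)

```text
clock: 8.2
ee_pos: [465.2, -314.9, 22.3]
eef_rot: [0.0, -0.014, 1.0, -0.0]
ft_force: [-0.6, 0.1, 0.0]
finger_gap: 12.1
finger_force: 10.0
```

```bash
cat > go.py <<'E'
from h import *; from bench import r; import sys
np.set_printoptions(precision=2,suppress=True)
s=r.sense();print(s['clock'],s['ee_pos'],s['finger_gap'],s['finger_force'],s['ft_force'])
q=s['eef_rot'];M=R.from_quat([*q[1:],q[0]]).as_matrix();print('tool y angle-90 (rad)',np.arctan2(-M[0,1],M[1,1]))
u=np.array([.065,.998,0]);home=np.array([490.6,215.3,0])
for back in map(float,sys.argv[1:]):
    g=home-(119+back)*u;d=g-s['ee_pos'];d[2]=0;print(back,g,(M.T@d)/25)
E
python3 go.py 160 130 100 40
```

```text
8.2 [ 465.17 -314.85   22.3 ] 12.119712421945891 9.999537169933319 [-0.63  0.06  0.01]
tool y angle-90 (rad) 0.028389566204749386
160.0 [472.47 -63.14   0.  ] [-0.58 10.06 -0.  ]
130.0 [474.42 -33.2    0.  ] [-0.69 11.25 -0.  ]
100.0 [476.37  -3.26   0.  ] [-0.8  12.45 -0.  ]
40.0 [480.27  56.62   0.  ] [-1.03 14.84 -0.  ]
```

play_rows(
  steps=[
    [0,0,0.05,-0.02,0.4,0,-1],
    [0,0,0.12,-0.04,1,0,-1],
    [0,0,0.2,-0.06,1.7,0,-1],
    [0,0,0.3,-0.09,2.5,0,-1],
    [0,0,0.4,-0.12,3.3,0,-1],
    [0,0,0.5,-0.15,4.1,0,-1],
    [0,0,0.6,-0.18,4.9,0,-1],
    [0,0,0.67,-0.2,5.6,0,-1],
    [0,0,0.67,-0.22,6.1,0,-1],
    [0,0,0.67,-0.22,6.27,0,-1],
    [0,0,0.67,-0.22,6.27,0,-1],
  ],
)

```text
clock: 9.57
ee_pos: [466.1, -156.9, 22.2]
eef_rot: [-0.0, 0.032, 0.999, 0.001]
ft_force: [0.2, 3.6, 1.5]
finger_gap: 11.9
finger_force: 10.0
```

```bash
python3 go.py 255 190 100 40; python3 - <<'E'
from h import *; import cv2
for n in('scene','side'): cv2.imwrite(f'pics/{n}6.png',optics.camera(n)[:,:,::-1])
# grate = bright neutral pixels near the tray, on plane z=36
for n in('scene','side'):
    im=cv2.imread(f'pics/{n}6.png').astype(int);pts=[]
    for y in range(150,350):
        for x in range(120,340):
            b,g,rr=im[y,x]
            if 75<g<190 and abs(rr-b)<10: 
                X=plane(n,(x,y),36)
                if 380<X[0]<560 and -160<X[1]<60: pts.append(X[:2])
    p=np.array(pts,np.float32);print(n,len(p));
    if len(p)>20: print(cv2.minAreaRect(p),np.percentile(p,[2,50,98],axis=0))
E
```

```text
9.575 [ 466.11 -156.87   22.24] 11.878516104052322 10.000379830598831 [0.24 3.59 1.51]
tool y angle-90 (rad) -0.06424133662088552
255.0 [ 466.29 -157.95    0.  ] [-0.01 -0.04 -0.  ]
190.0 [470.52 -93.08   0.  ] [-0.01  2.56  0.  ]
100.0 [476.37  -3.26   0.  ] [-0.02  6.16  0.01]
40.0 [480.27  56.62   0.  ] [-0.02  8.56  0.02]
scene 319
((480.7858581542969, -62.692832946777344), (88.84907531738281, 101.9539794921875), 86.46941375732422) [[ 439.38233276 -105.06116943]
 [ 491.06472778  -53.61950302]
 [ 528.44855225  -18.31526558]]
side 265
((475.8547668457031, -44.61659240722656), (195.7016143798828, 167.8561553955078), 86.44119262695312) [[ 397.53489258 -132.11389099]
 [ 426.98703003  -61.91534805]
 [ 543.22286133   10.57378845]]
```

play_rows(
  steps=[
    [0,0,0,0,0.3,0,-1],
    [0,0,0,0,0.7,0,-1],
    [0,0,0,0,1.1,0,-1],
    [0,0,0,0,1.5,0,-1],
    [0,0,0,0,1.9,-0.01,-1],
    [0,0,0,0,2.25,-0.02,-1],
    [0,0,0,0,2.55,-0.03,-1],
    [0,0,0,0,2.55,-0.03,-1],
  ],
)

```text
clock: 10.68
ee_pos: [470.3, -93.3, 22.8]
eef_rot: [-0.0, 0.032, 0.999, 0.001]
ft_force: [0.6, 1.0, -0.7]
finger_gap: 12.1
finger_force: 10.0
```

play_rows(
  steps=[
    [0,0,0,0,0.4,-0.01,-1],
    [0,0,0,0,0.8,-0.02,-1],
    [0,0,0,0,1.2,-0.03,-1],
    [0,0,0,0,1.6,-0.04,-1],
    [0,0,0,0,2,-0.06,-1],
    [0,0,0,0,2.4,-0.08,-1],
    [0,0,0,0,2.8,-0.09,-1],
    [0,0,0,0,3.2,-0.1,-1],
    [0,0,0,0,3.6,-0.1,-1],
    [0,0,0,0,3.6,-0.1,-1],
  ],
)

```text
clock: 11.92
ee_pos: [476.1, -3.4, 25.3]
eef_rot: [-0.0, 0.032, 0.999, 0.0]
ft_force: [0.7, 0.7, -1.8]
finger_gap: 12.0
finger_force: 10.0
```

play_rows(
  steps=[
    [0,0,0,0,0.3,0,-1],
    [0,0,0,0,0.6,0,-1],
    [0,0,0,0,0.9,0,-1],
    [0,0,0,0,1.2,0,-1],
    [0,0,0,0,1.5,0,-1],
    [0,0,0,0,1.8,0,-1],
    [0,0,0,0,2.1,0,-1],
    [0,0,0,0,2.4,0,-1],
    [0,0,0,0,2.4,0,-1],
  ],
)

```text
clock: 13.05
ee_pos: [480.3, 56.4, 25.6]
eef_rot: [0.0, 0.032, 0.999, 0.001]
ft_force: [0.9, 1.4, 2.3]
finger_gap: 12.2
finger_force: 10.0
```

```bash
python3 go.py 40 0
```

```text
13.05 [480.27  56.43  25.59] 12.185993060722815 9.998157620429993 [0.9  1.44 2.26]
tool y angle-90 (rad) -0.0640951399795869
40.0 [480.27  56.62   0.  ] [0.   0.01 0.  ]
0.0 [482.87  96.54   0.  ] [-0.    1.61  0.  ]
```

play_rows(
  steps=[
    [0,0,0,0,0,0,-0.3],
    [0,0,0,0,0,0,-0.3],
    [0,0,0,0,0,0,-0.3],
    [0,0,0,0,0,-0.8,-0.3],
    [0,0,0,0,0,-2.4,-0.3],
    [0,0,0,0,0,-2.4,-0.3],
  ],
)

```text
clock: 13.8
ee_pos: [482.0, 55.4, 89.0]
eef_rot: [0.003, 0.033, 0.999, 0.0]
ft_force: [0.6, 0.3, 0.4]
finger_gap: 30.8
finger_force: 0.0
```

```bash
python3 - <<'E'
from h import *; from bench import r
s=r.sense();print(s['joint_positions'],s['ee_pos'],s['ft_force'])
print('mug',plane('side',(338,250),92),plane('scene',(334,275),92))
E
```

```text
[ 4.41775430e-02 -2.18335646e-01  1.74273893e+00  8.09799764e-05
  1.61092186e+00 -1.46140273e+00] [481.9737118   55.36872449  89.02279113] [0.63681507 0.25086717 0.38864194]
mug [765.73657631 -81.24437207  92.        ] [760.15409662 -92.06231537  92.        ]
```

play_rows(
  steps=[
    [0,0,0,0,-1.5,-0.2,-1],
    [0,0,1.3,0,-1.5,0,-1],
    [0,0,2.6,0,-1.5,0,-1],
    [0,0,3.9,0,-1.5,0,-1],
    [0,0,5.2,0,-1.5,0,-1],
    [0,0,6.5,0,-1.5,0,-1],
    [0,0,7.8,0,-1.5,0,-1],
    [0,0,9.1,0,-1.5,0,-1],
    [0,0,10.4,0,-1.5,0.5,-1],
    [0,0,11.25,0,-1.5,1.2,-1],
    [0,0,11.25,0,-1.5,1.8,-1],
    [0,0,11.25,0,-1.5,2.2,-1],
    [0,0,11.25,0,-1.5,2.4,-1],
    [0,0,11.25,0,-1.5,2.5,-1],
    [0,0,11.25,0,-1.5,2.6,-1],
    [0,0,11.25,0,-1.5,2.7,-1],
    [0,0,11.25,0,-1.5,2.7,-1],
  ],
  force=20,
)

```text
clock: 15.92
ee_pos: [477.6, 18.0, 17.9]
eef_rot: [-0.0, 0.73, 0.684, -0.0]
ft_force: [0.1, -0.6, -0.3]
finger_gap: 0.2
finger_force: 0.0
```

```bash
python3 - <<'E'
from h import *; from bench import r; import cv2
np.set_printoptions(precision=3,suppress=True)
s=r.sense();print(s['joint_positions'],s['ee_pos'],s['ft_force'],s['finger_gap'])
q=s['eef_rot'];M=R.from_quat([*q[1:],q[0]]).as_matrix();print(M)
cv2.imwrite('pics/w7raw.png',optics.camera('wrist')[:,:,::-1])
cv2.imwrite('pics/s7raw.png',optics.camera('side')[:,:,::-1])
cv2.imwrite('pics/c7raw.png',optics.camera('scene')[:,:,::-1])
E
```

```text
[-0.034 -0.193  1.849  0.     1.486  0.031] [477.565  17.952  17.908] [ 0.07  -0.582 -0.3  ] 0.2428665558351032
[[ 0.065  0.998 -0.   ]
 [ 0.998 -0.065  0.   ]
 [ 0.    -0.    -1.   ]]
```

play_rows(
  steps=[
    [0,1,0,0.2,0,0,-1],
    [0,1.9,0,0.4,0,0,-1],
    [0,1.9,0,0.6,0,0,-1],
    [0,1.9,0,0.8,0,0,-1],
    [0,1.9,0,1,0,0,-1],
    [0,1.9,0,1.2,0,0,-1],
    [0,1.9,0,1.4,0,0,-1],
    [0,1.9,0,1.55,0,0,-1],
    [0,1.9,0,1.7,0,0,-1],
    [0,1.9,0,1.85,0,0,-1],
    [0,1.9,0,2,0,0,-1],
    [0,1.9,0,2,0,0,-1],
  ],
)

```text
clock: 17.58
ee_pos: [480.8, 68.2, 18.0]
eef_rot: [-0.091, 0.723, 0.678, 0.097]
ft_force: [-0.6, 0.4, 0.1]
finger_gap: 0.2
finger_force: 0.1
```

```bash
cat > tray.py <<'E'
# numeric look at the tray: plate top edge rows in side/scene views along the tray's middle line (z=55 plane)
from h import *; from bench import r; import cv2,sys
s=r.sense();print(s['clock'],s['ee_pos'],s['ft_force'])
u=np.array([.065,.998]);v=np.array([.998,-.065]);h=np.array([490.6,215.3])
for n in('side','scene'):
    im=optics.camera(n);c=optics.get_calibration(n);Ti=np.linalg.inv(np.array(c['T']))
    cv2.imwrite(f'pics/{n}_{s["clock"]:.2f}.png',im[:,:,::-1])
    for lat in (-70,70):
        o=[]
        for a in range(-190,-60,2):
            P=h+a*u+lat*v;p=Ti@np.array([*P,55,1]);x,y=c['cx']+c['fx']*p[0]/p[2],c['cy']+c['fy']*p[1]/p[2]
            o.append(int(cv2.getRectSubPix(cv2.cvtColor(im,cv2.COLOR_RGB2GRAY),(1,1),(x,y))[0,0]))
        print(n,lat,list(zip(range(-190,-60,2),o)))
E
python3 tray.py
```

```text
17.575 [480.84665167  68.24854674  17.95133989] [-0.58726285  0.41094899  0.06976862]
side -70 [(-190, 50), (-188, 26), (-186, 7), (-184, 6), (-182, 6), (-180, 6), (-178, 6), (-176, 6), (-174, 5), (-172, 5), (-170, 6), (-168, 6), (-166, 6), (-164, 6), (-162, 7), (-160, 8), (-158, 16), (-156, 27), (-154, 37), (-152, 46), (-150, 52), (-148, 31), (-146, 10), (-144, 6), (-142, 6), (-140, 8), (-138, 13), (-136, 18), (-134, 19), (-132, 19), (-130, 23), (-128, 29), (-126, 33), (-124, 32), (-122, 32), (-120, 42), (-118, 53), (-116, 48), (-114, 29), (-112, 13), (-110, 12), (-108, 11), (-106, 13), (-104, 17), (-102, 20), (-100, 23), (-98, 25), (-96, 28), (-94, 31), (-92, 34), (-90, 35), (-88, 36), (-86, 36), (-84, 35), (-82, 35), (-80, 33), (-78, 32), (-76, 31), (-74, 32), (-72, 32), (-70, 32), (-68, 31), (-66, 31), (-64, 31), (-62, 31)]
side 70 [(-190, 59), (-188, 38), (-186, 15), (-184, 5), (-182, 4), (-180, 4), (-178, 6), (-176, 7), (-174, 6), (-172, 5), (-170, 5), (-168, 5), (-166, 5), (-164, 4), (-162, 4), (-160, 7), (-158, 9), (-156, 22), (-154, 40), (-152, 52), (-150, 49), (-148, 47), (
[... 1311 characters left out ...]
), (-184, 20), (-182, 7), (-180, 5), (-178, 4), (-176, 4), (-174, 5), (-172, 5), (-170, 4), (-168, 5), (-166, 4), (-164, 3), (-162, 3), (-160, 4), (-158, 6), (-156, 10), (-154, 21), (-152, 32), (-150, 40), (-148, 42), (-146, 36), (-144, 23), (-142, 12), (-140, 5), (-138, 7), (-136, 9), (-134, 11), (-132, 10), (-130, 10), (-128, 8), (-126, 7), (-124, 7), (-122, 6), (-120, 6), (-118, 7), (-116, 7), (-114, 6), (-112, 5), (-110, 6), (-108, 9), (-106, 24), (-104, 42), (-102, 61), (-100, 70), (-98, 68), (-96, 64), (-94, 61), (-92, 62), (-90, 66), (-88, 66), (-86, 66), (-84, 68), (-82, 67), (-80, 65), (-78, 61), (-76, 61), (-74, 68), (-72, 71), (-70, 68), (-68, 64), (-66, 58), (-64, 56), (-62, 54)]
```

play_rows(
  steps=[
    [0,0,0,0.077,0,0.021,-1],
    [0,0,0,0.154,0,0.042,-1],
    [0,0,0,0.231,0,0.063,-1],
    [0,0,0,0.289,0,0.079,-1],
    [0,0,0,0.289,0,0.079,-1],
  ],
)

```text
clock: 18.3
ee_pos: [481.3, 75.5, 17.9]
eef_rot: [-0.091, 0.723, 0.678, 0.096]
ft_force: [-0.5, -0.9, -0.2]
finger_gap: 0.5
finger_force: 0.4
```

Now 0.75 mm per row, checking the force.

play_rows(
  steps=[
    [0,0,0,0.029,0,0.008,-1],
    [0,0,0,0.058,0,0.016,-1],
    [0,0,0,0.087,0,0.024,-1],
    [0,0,0,0.116,0,0.032,-1],
    [0,0,0,0.116,0,0.032,-1],
  ],
)

```text
clock: 18.92
ee_pos: [481.3, 76.0, 17.7]
eef_rot: [-0.089, 0.724, 0.678, 0.095]
ft_force: [-2.2, -10.9, 1.4]
finger_gap: 0.2
finger_force: 5.4
```

```bash
cat > prof.py <<'E'
from h import *; import cv2,sys
from scipy.ndimage import map_coordinates
def prof(n,im,c0,ang,z,lats,rng):
    c=optics.get_calibration(n);Ti=np.linalg.inv(np.array(c['T']));u=np.array([np.sin(ang),np.cos(ang)]);v=np.array([u[1],-u[0]])
    g=im.mean(2);acc=[]
    for lat in lats:
        P=np.array([c0+a*u+lat*v for a in rng]);Q=(Ti@np.c_[P,np.full(len(P),z),np.ones(len(P))].T)
        acc.append(map_coordinates(g,[c['cy']+c['fy']*Q[1]/Q[2],c['cx']+c['fx']*Q[0]/Q[2]],order=1))
    return np.mean(acc,0)
if __name__=='__main__':
    from bench import r; s=r.sense();print(s['ee_pos'],s['ft_force'],s['torque'],s['clock'])
    rng=np.arange(-160,-95,2)
    for n in('side','scene'):
        im0=cv2.imread(f'pics/{n}0.png');im1=cv2.imread(f'pics/{n}_17.57.png')
        if im1 is None: import glob; im1=cv2.imread(sorted(glob.glob(f'pics/{n}_17*.png'))[0])
        im2=optics.camera(n)[:,:,::-1];cv2.imwrite(f'pics/{n}8.png',im2)
        print(n,rng.tolist())
        for l in ((-75,-70,-65,-60),(75,70,65,60)):
            print(' init',prof(n,im0,np.array([462,-194.4]),-.029,52,l,rng).astype(int).tolist())
            print(' 17.6',prof(n,im1,np.array([490.6,215.3]),.065,55,l,rng).astype(int).tolist())
            print(' now ',prof(n,im2,np.array([490.6,215.3]),.065,55,l,rng).astype(int).tolist())
E
python3 prof.py
```

```text
[481.32429802  76.02431436  17.73911737] [ -2.21373487 -10.90057404   1.37855734] [-1.87462812  0.48961662  0.10293636] 18.925
side [-160, -158, -156, -154, -152, -150, -148, -146, -144, -142, -140, -138, -136, -134, -132, -130, -128, -126, -124, -122, -120, -118, -116, -114, -112, -110, -108, -106, -104, -102, -100, -98, -96]
 init [61, 58, 36, 10, 5, 6, 6, 5, 5, 5, 7, 13, 32, 46, 31, 10, 8, 14, 22, 25, 21, 21, 32, 51, 57, 56, 57, 59, 58, 56, 54, 55, 55]
 17.6 [8, 13, 21, 32, 41, 42, 30, 16, 9, 7, 9, 13, 16, 18, 21, 25, 29, 31, 30, 28, 29, 32, 29, 18, 11, 11, 12, 16, 19, 21, 21, 22, 25]
 now  [5, 5, 5, 7, 9, 16, 28, 39, 42, 41, 29, 14, 7, 8, 11, 14, 16, 18, 20, 23, 28, 32, 32, 31, 29, 31, 33, 28, 19, 15, 20, 25, 29]
 init [61, 57, 34, 10, 7, 6, 6, 6, 6, 6, 6, 13, 31, 42, 33, 9, 8, 14, 20, 22, 20, 22, 39, 61, 69, 71, 72, 71, 70, 71, 71, 71, 71]
 17.6 [6, 10, 17, 29, 39, 38, 32, 22, 12, 7, 9, 12, 15, 17, 20, 25, 29, 30, 30, 28, 27, 22, 16, 10, 9, 11, 14, 19, 24, 26, 26, 25, 26]
 now  [5, 6, 6, 7, 9, 15, 24, 32, 37, 38, 26, 12, 7, 7, 8, 12, 15, 17, 19, 23, 28, 32, 32, 32, 34, 34, 27, 1
[... 290 characters left out ...]
49, 42, 31, 15, 6, 6, 8, 11, 12, 15, 37, 73, 99, 110, 108, 110, 109, 110, 110, 110, 110]
 17.6 [79, 68, 60, 50, 40, 35, 24, 12, 7, 7, 7, 7, 8, 8, 9, 9, 9, 8, 8, 9, 10, 12, 14, 15, 16, 12, 10, 9, 10, 11, 13, 14, 15]
 now  [124, 112, 97, 88, 77, 64, 56, 50, 41, 30, 21, 14, 8, 7, 7, 8, 8, 8, 8, 8, 8, 9, 8, 8, 9, 11, 13, 15, 17, 16, 14, 10, 9]
 init [54, 48, 29, 9, 4, 4, 3, 3, 3, 3, 4, 12, 29, 42, 40, 19, 6, 7, 10, 13, 13, 11, 8, 6, 5, 5, 6, 6, 5, 5, 6, 6, 6]
 17.6 [4, 5, 11, 21, 30, 36, 36, 27, 15, 7, 5, 6, 8, 10, 10, 10, 9, 7, 6, 5, 5, 5, 6, 5, 5, 6, 10, 22, 38, 52, 60, 59, 56]
 now  [3, 3, 3, 3, 4, 8, 14, 24, 32, 36, 32, 22, 11, 6, 5, 7, 9, 10, 10, 9, 8, 6, 5, 5, 5, 5, 5, 4, 4, 6, 14, 28, 44]
```

The tray is resisting at 11 N, and image profiles put it 3–7 mm short, within my machine-pose error. The arm is soft (about 4 N/mm), so I'll press a little more to tell a jam from the stop.

play_rows(
  steps=[
    [0,0,0,0.029,0,0.008,-1],
    [0,0,0,0.058,0,0.016,-1],
    [0,0,0,0.077,0,0.021,-1],
    [0,0,0,0.077,0,0.021,-1],
  ],
)

```text
clock: 19.52
ee_pos: [481.4, 76.2, 17.7]
eef_rot: [-0.088, 0.724, 0.677, 0.094]
ft_force: [-4.0, -16.8, 4.0]
finger_gap: 0.4
finger_force: 8.9
```

play_rows(
  steps=[
    [0,0,0,-0.2,0,-0.05,-1],
    [0,0,0,-0.6,0,-0.16,-1],
    [0,0,0,-1,0,-0.6,-1],
    [0,-1,0,-0.8,0,-3,-1],
    [0,-1.9,0,-0.67,0,-5.16,-1],
    [0,-1.9,0,-0.67,0,-5.16,-1],
    [0,-1.9,0,-0.67,0,-5.16,-1],
    [0,-1.9,0,-0.67,0,-5.16,-1],
  ],
)

```text
clock: 20.52
ee_pos: [477.5, 30.0, 136.1]
eef_rot: [-0.001, 0.73, 0.683, -0.001]
ft_force: [-0.5, -0.4, 0.7]
finger_gap: 0.5
finger_force: 0.0
```

```bash
python3 - <<'E'
from bench import r, optics
import cv2, numpy as np, json
s=r.sense(); print(s['clock'],s['ee_pos'],s['eef_rot'],s['ft_force'])
im=optics.camera("wrist")[:,:,::-1]
json.dump([list(s['ee_pos']),list(s['eef_rot'])],open('w9.json','w'))
cv2.imwrite('pics/w9raw.png',im)
cv2.imwrite('pics/w9.png',cv2.resize(np.uint8(255*(im/255.)**.5),(800,600),interpolation=cv2.INTER_CUBIC))
E
```

```text
20.525 [477.50795275  30.03331328 136.08870613] [-0.00138304  0.7299856   0.68346041 -0.00098841] [-0.52161717 -0.42920733  0.70085413]
```

View pics/w9.png

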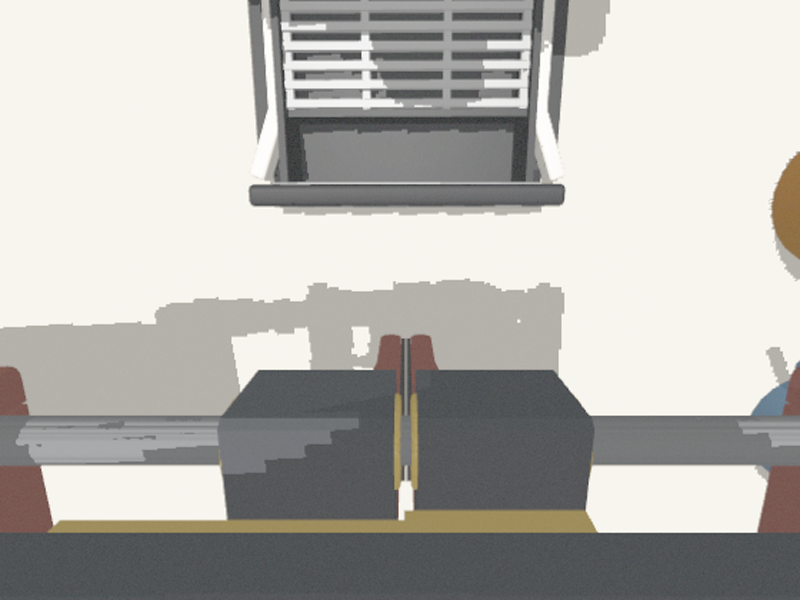

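The tray sits square between the rails. The plate spans rows 184–205 and columns 250–565; the rail ends show at row ~179, at (262,179) and (556,179). Now I'll work out the gap.

```bash
python3 - <<'E'
from h import *;import json,cv2
np.set_printoptions(precision=1,suppress=True)
w=json.load(open('w9.json'))
for n,u,z in [('plate back L top',(255,184),55),('plate back R',(560,184),55),('plate front L',(255,205),55),('front R',(560,205),55),('railend L',(258,179),23),('railend R',(560,179),23),('grate FL',(285,109),39),('grate FR',(529,109),39),('bendL',(268,110),23),('bendR',(541,110),23)]: print(n,wp(u,z,w))
im=cv2.imread('pics/w9raw.png').mean(2).astype(int)
for x in (179,182,185,188,192,376,380,384,388,391): print(x,list(zip(range(108,148,2),im[108:148:2,x])))
print(im[120,165:200:1],im[120,365:398])
E
```

```text
plate back L top [401.5 100.5  55. ]
plate back R [563.7  89.9  55. ]
plate front L [399.9  89.5  55. ]
front R [563.9  78.9  55. ]
railend L [393.5 103.8  23. ]
railend R [574.   92.1  23. ]
grate FL [418.4 139.2  39. ]
grate FR [551.4 130.5  39. ]
bendL [404.8 141.9  23. ]
bendR [562.4 131.5  23. ]
179 [(108, np.int64(245)), (110, np.int64(250)), (112, np.int64(251)), (114, np.int64(251)), (116, np.int64(251)), (118, np.int64(251)), (120, np.int64(251)), (122, np.int64(247)), (124, np.int64(190)), (126, np.int64(234)), (128, np.int64(218)), (130, np.int64(36)), (132, np.int64(56)), (134, np.int64(57)), (136, np.int64(55)), (138, np.int64(49)), (140, np.int64(44)), (142, np.int64(37)), (144, np.int64(127)), (146, np.int64(234))]
182 [(108, np.int64(252)), (110, np.int64(251)), (112, np.int64(251)), (114, np.int64(251)), (116, np.int64(251)), (118, np.int64(251)), (120, np.int64(251)), (122, np.int64(251)), (124, np.int64(229)), (126, np.int64(234)), (128, np.int64(218)), (130, np.int64(33)), (132, np.int64(55)), (134, np.int64(59)), (136, np.int64(55)), (138, np.int64(49)), (140, np
[... 3145 characters left out ...]
nt64(234)), (110, np.int64(238)), (112, np.int64(244)), (114, np.int64(248)), (116, np.int64(248)), (118, np.int64(248)), (120, np.int64(248)), (122, np.int64(247)), (124, np.int64(216)), (126, np.int64(233)), (128, np.int64(169)), (130, np.int64(38)), (132, np.int64(51)), (134, np.int64(51)), (136, np.int64(46)), (138, np.int64(40)), (140, np.int64(42)), (142, np.int64(33)), (144, np.int64(166)), (146, np.int64(234))]
[233 234 234 233 234 234 234 233 233 215 236 249 251 251 251 251 251 251
 252 246 228 167 118 112 111 111  93  41  36  40  41  60  64  63  67] [ 19  17  18  45  56  56  56  56  45  40  39  39  37 100 112 113 116 116
 167 228 246 251 250 250 249 249 248 247 246 235 233 233 234]
```

Near the nadir, the rail-end-to-plate gap measures about 3.5–4 mm against 3 mm when home, and the tray is in line at −0.065 rad. So the tray is home. Next I'll rise and put the wrist camera right over the knob.

play_rows(
  steps=[
    [0,0,0,0,0,-2.5,-1],
    [0,0,0,0,0,-5,-1],
    [0,0,0,0,0,-7.5,-1],
    [0,0,0,0,0,-10,-1],
    [0,0,0,0.5,0,-11.4,-1],
    [0,0,0,2.5,0,-11.4,-1],
    [0,0,0,4.5,0,-11.4,-1],
    [0,0,0,6.5,0,-11.4,-1],
    [0,0,0,7,0,-11.4,-1],
    [0,0,0,7,0,-11.4,-1],
    [0,0,0,7,0,-11.4,-1],
    [0,0,0,7,0,-11.4,-1],
  ],
)

```text
clock: 22.08
ee_pos: [489.9, 203.8, 423.4]
eef_rot: [0.0, 0.73, 0.683, 0.0]
ft_force: [-0.1, 0.0, -0.3]
finger_gap: 0.3
finger_force: 0.0
```

```bash
python3 - <<'E'
from h import *; from bench import r; import cv2,json
np.set_printoptions(precision=1,suppress=True)
s=r.sense(); print(s['clock'],s['ee_pos'],s['eef_rot'],s['ft_force'])
w=[list(s['ee_pos']),list(s['eef_rot'])];json.dump(w,open('w10.json','w'))
im=optics.camera("wrist");cv2.imwrite('pics/w10raw.png',im[:,:,::-1])
x=im.astype(int);
def blobs(m,z,name,amin):
    n,l,st,c=cv2.connectedComponentsWithStats(m.astype(np.uint8))
    for i in range(1,n):
        if st[i,4]>=amin: print(name,st[i],c[i].round(1),wp(c[i],z,w,1.))
blobs((x[...,0]>x[...,1]+50)&(x[...,0]>x[...,2]+50)&(np.arange(420)[:,None]<230),280,'red',3)
blobs((x[...,2]>x[...,0]+40)&(x[...,2]>x[...,1]+20)&(np.arange(420)[:,None]<230),280,'blue',3)
dark=(x.max(2)<70)&(np.arange(420)[:,None]<225);blobs(dark,294,'dark',80)
grey=(x.mean(2)).astype(int)
print('rows 60-200 step6 around knob');
for y in range(80,190,4): print(y,' '.join('%3d'%v for v in grey[y,230:340:4]))
E
```

```text
22.075 [489.9 203.8 423.4] [0.  0.7 0.7 0. ] [-0.1  0.  -0.3]
red [256  84  11  10  83] [261.   88.4] [475.9 306.1 280. ]
red [447 222  38   8 175] [464.9 225.9] [672.8 160.2 280. ]
blue [302  84  10  10  85] [306.6  88.5] [517.8 303.2 280. ]
dark [ 261  104   47   51 1740] [284.2 129.3] [494.8 268.2 294. ]
dark [ 225  188  119   37 1860] [284.8 205. ] [490.7 197.7 294. ]
rows 60-200 step6 around knob
80 233 233 233 233 232 232 232 232 232 232 232 233 231 232 232 232 231 231 232 232 231 231 231 231 231 231 231 230
84 233 233 232 233 233 232 233 182 114 233 232 232 232 232 232 231 231 232 231 128 222 231 231 231 231 231 231 231
88 233 233 233 232 233 233 232 114 114 120 232 232 231 233 232 231 231 231 156 129 127 232 231 231 230 231 230 231
92 233 233 233 233 233 233 232 165 115 229 233 225 176 188 173 166 223 232 232 129 157 230 232 230 231 231 231 231
96 233 233 233 233 233 233 232 232 232 183 213 213 219 219 217 215 219 204 189 231 231 231 231 232 232 230 231 231
100 233 233 234 233 233 232 233 233 191 212 214 220 217 216 218 218 212 208 209 180 231 231 232 231 231 231 230 230
104 
[... 1847 characters left out ...]
 231
168 233 233 233 233 232 233 233 233 233 233 232 232 232 232 232 232 233 231 231 232 231 232 232 231 231 231 231 230
172 233 233 233 232 232 233 233 233 232 232 232 232 232 232 232 232 231 232 232 232 231 231 231 231 231 231 231 231
176 234 233 233 233 234 233 233 233 233 233 233 232 232 233 232 232 232 232 231 231 232 231 231 232 232 231 230 231
180 219 221 220 221 222 223 223 223 223 223 223 224 223 222 222 223 223 223 223 222 222 223 222 222 222 221 222 222
184 185 185 186 187 189 189 190 191 191 192 193 193 195 196 195 198 197 198 200 201 200 201 203 205 204 204 205 205
188  33  34  53  55  53  54  55  54  55  56  55  55  56  56  57  55  57  55  56  55  56  57  56  58  58  57  58  80
```

The black knob disc is centred at pixel (284,129), which is (494.8, 268.2). Seen from the centre, red lies at 116.5° and blue at 56.7°, so the bar is at ~116.5° and tool y must go to 26.5°.

play_rows(
  steps=[
    [0,0,-1,1,0.03,0,0],
    [0,0,-2.2,2.58,0.03,0,0],
    [0,0,-3.4,2.58,0.03,0,0],
    [0,0,-3.78,2.58,0.03,0.5,0],
    [0,0,-3.78,2.58,0.03,1.5,0],
    [0,0,-3.78,2.58,0.03,2.5,0],
    [0,0,-3.78,2.58,0.03,3,0],
    [0,0,-3.78,2.58,0.03,3.3,0],
    [0,0,-3.78,2.58,0.03,3.3,0],
    [0,0,-3.78,2.58,0.03,3.3,0],
  ],
  force=30,
)

```text
clock: 23.38
ee_pos: [494.9, 269.4, 341.5]
eef_rot: [0.0, 0.526, 0.85, 0.001]
ft_force: [0.3, -0.2, -0.2]
finger_gap: 43.9
finger_force: 0.0
```

play_rows(
  steps=[
    [0,0,0,0,0,0.2,0],
    [0,0,0,0,0,0.4,0],
    [0,0,0,0,0,0.6,0],
    [0,0,0,0,0,0.8,0],
    [0,0,0,0,0,1,0],
    [0,0,0,0,0,1,0],
  ],
)

```text
clock: 24.12
ee_pos: [494.6, 269.3, 314.9]
eef_rot: [-0.0, 0.526, 0.85, -0.0]
ft_force: [0.6, -0.0, 0.5]
finger_gap: 44.1
finger_force: 0.0
```

play_rows(
  steps=[
    [0,0,0,0,0,0.1,-0.2],
    [0,0,0,0,0,0.2,-0.2],
    [0,0,0,0,0,0.3,-0.2],
    [0,0,0,0,0,0.4,-0.2],
    [0,0,0,0,0,0.5,-0.2],
    [0,0,0,0,0,0.6,-0.2],
    [0,0,0,0,0,0.6,-0.2],
  ],
)

```text
clock: 25.0
ee_pos: [494.6, 269.3, 300.2]
eef_rot: [-0.0, 0.526, 0.85, -0.0]
ft_force: [0.7, 0.3, 0.1]
finger_gap: 35.5
finger_force: 0.0
```

play_rows(
  steps=[
    [0,0,0,0,0,0.08,-0.2],
    [0,0,0,0,0,0.16,-0.2],
    [0,0,0,0,0,0.24,-0.2],
    [0,0,0,0,0,0.32,-0.2],
    [0,0,0,0,0,0.4,-0.2],
    [0,0,0,0,0,0.4,-0.2],
  ],
)

```text
clock: 25.75
ee_pos: [494.7, 269.3, 290.3]
eef_rot: [-0.0, 0.526, 0.85, -0.0]
ft_force: [0.4, 0.6, -0.4]
finger_gap: 34.8
finger_force: 0.0
```

play_rows(
  steps=[
    [0,0,0,0,0,0,-1],
    [0,0,0,0,0,0,-1],
    [0,0,0,0,0,0,-1],
    [0,0,0,0,0,0,-1],
  ],
  force=30,
)

```text
clock: 26.25
ee_pos: [494.0, 269.0, 290.6]
eef_rot: [-0.0, 0.526, 0.85, -0.001]
ft_force: [-5.2, -2.1, 1.0]
finger_gap: 13.8
finger_force: 30.0
```

Gripped on the 14 mm bar. Turning clockwise by 60°.

play_rows(
  steps=[
    [0,0,0.6,0,0,0,-1],
    [0,0,1.2,0,0,0,-1],
    [0,0,1.8,0,0,0,-1],
    [0,0,2.4,0,0,0,-1],
    [0,0,3,0,0,0,-1],
    [0,0,3.6,0,0,0,-1],
    [0,0,4.2,0,0,0,-1],
    [0,0,4.8,0,0,0,-1],
    [0,0,5.4,0,0,0,-1],
    [0,0,6,0,0,0,-1],
    [0,0,6.6,0,0,0,-1],
    [0,0,7.2,0,0,0,-1],
    [0,0,7.5,0,0,0,-1],
    [0,0,7.5,0,0,0,-1],
    [0,0,7.5,0,0,0,-1],
  ],
)

```text
clock: 28.12
ee_pos: [494.9, 268.9, 290.6]
eef_rot: [0.0, 0.881, 0.474, -0.0]
ft_force: [-2.5, -3.9, 0.6]
finger_gap: 13.4
finger_force: 30.0
```

play_rows(
  steps=[
    [0,0,0,0,0,0,-0.2],
    [0,0,0,0,0,0,-0.2],
    [0,0,0,0,0,0,-0.2],
    [0,0,0,0,0,0,-0.2],
    [0,0,0,0,0,-0.5,-0.2],
    [0,0,0,0,0,-2,-0.2],
    [0,0,0,0,0,-4.2,-0.2],
    [0,0,0,0,0,-5.4,-0.2],
    [0,0,0,0,0,-5.4,-0.2],
    [0,0,0,0,0,-5.4,-0.2],
  ],
)

```text
clock: 29.38
ee_pos: [494.9, 269.5, 424.3]
eef_rot: [-0.0, 0.881, 0.473, -0.001]
ft_force: [0.4, -0.2, -1.1]
finger_gap: 34.9
finger_force: 0.0
```

play_rows(
  steps=[
    [0,0,-1.2,-1,0.6,0,-0.2],
    [0,0,-2.5,-2,1.1,0,-0.2],
    [0,0,-3.75,-2.3,1.29,0,-0.2],
    [0,0,-3.75,-2.3,1.29,0,-0.2],
    [0,0,-3.75,-2.3,1.29,0,-0.2],
    [0,0,-3.75,-2.3,1.29,0,-0.2],
  ],
)

```text
clock: 30.12
ee_pos: [489.9, 204.1, 424.9]
eef_rot: [-0.0, 0.729, 0.685, -0.0]
ft_force: [0.4, -0.5, -0.2]
finger_gap: 35.1
finger_force: 0.0
```

```bash
python3 - <<'E'
from h import *; from bench import r; import cv2,json
np.set_printoptions(precision=2,suppress=True)
s=r.sense(); print(s['clock'],s['ee_pos'],s['eef_rot'],s['ft_force'])
w2=[list(s['ee_pos']),list(s['eef_rot'])];w1=json.load(open('w10.json'))
im2=optics.camera("wrist");cv2.imwrite('pics/w11raw.png',im2[:,:,::-1])
im1=cv2.imread('pics/w10raw.png')
for n,im,w in (('before',im1,w1),('after',im2,w2)):
    g=im.max(2).astype(np.uint8)[95:165,245:325]
    dark=(g<70).astype(np.uint8);k,l,st,c=cv2.connectedComponentsWithStats(dark);i=1+st[1:,4].argmax();cc=c[i]
    hull=np.zeros_like(dark);cv2.fillConvexPoly(hull,cv2.convexHull(np.argwhere(l==i)[:,::-1].astype(np.int32)),1)
    hull=cv2.erode(hull,np.ones((5,5)));ys,xs=np.nonzero((hull>0)&(g>120))
    c0=wp(cc+[245,95],300,w,1.);P=np.array([wp((x+245,y+95),324,w,1.)[:2] for x,y in zip(xs,ys)])
    m=P.mean(0);U=np.linalg.svd(P-m)[2][0];d=m-c0[:2]
    U=U*np.sign(U@d);print(n,'knob',c0,'pointer px',len(P),m,'dir from axis',np.degrees(np.arctan2(m[1]-268.6,m[0]-494.8)),'line',np.degrees(np.arctan2(U[1],U[0])))
E
python3 prof.py | sed -n '1p;/now/p;/side\|scene/p'
```

```text
30.125 [489.88 204.11 424.86] [-0.    0.73  0.68 -0.  ] [ 0.43 -0.54 -0.23]
before knob [494.79 268.23 300.  ] pointer px 67 [489.59 278.17] dir from axis 118.56586670503772 line 115.21697585542314
after knob [494.22 268.15 300.  ] pointer px 64 [500.38 277.46] dir from axis 57.80880291473895 line 56.442894277789904
[489.85776623 204.0991576  425.01880793] [0.75368805 0.97673019 0.59979666] [-0.06780667  0.0431585   0.07889264] 30.175
side [-160, -158, -156, -154, -152, -150, -148, -146, -144, -142, -140, -138, -136, -134, -132, -130, -128, -126, -124, -122, -120, -118, -116, -114, -112, -110, -108, -106, -104, -102, -100, -98, -96]
 now  [5, 5, 5, 7, 9, 16, 28, 37, 36, 30, 19, 9, 5, 6, 6, 7, 6, 7, 14, 21, 35, 50, 61, 62, 62, 62, 62, 62, 63, 67, 73, 79, 87]
 now  [5, 5, 5, 6, 8, 15, 23, 31, 34, 33, 22, 11, 6, 5, 6, 6, 6, 7, 8, 12, 17, 22, 26, 30, 31, 32, 33, 33, 33, 34, 37, 41, 44]
scene [-160, -158, -156, -154, -152, -150, -148, -146, -144, -142, -140, -138, -136, -134, -132, -130, -128, -126, -124, -122, -120, -118, -116, -114, -112, -110, -108, -106, -104, -102, -100, -98, -96]
 now  [107, 101, 92, 83, 73, 62, 54, 48, 41, 32, 25, 17, 8, 4, 3, 3, 3, 6, 13, 34, 58, 78, 94, 103, 102, 104, 105, 104, 106, 105, 104, 106, 106]
 now  [3, 3, 3, 3, 5, 8, 14, 23, 30, 32, 27, 16, 8, 4, 4, 4, 4, 4, 4, 4, 3, 3, 3, 3, 3, 2, 2, 3, 3, 4, 7, 12, 19]
```

The pointer moved from ~117° to ~57°, which is 60° or 1.05 rad, onto the blue dot. With the knob as reference, the home plate position is (482.9, 89.6), and I measured (482.6, 89.7), so the tray is home. Handing in.

```bash
python3 -c "
from bench import r
print(r.hand_in())"
```

```text
the job is handed in; nothing more can be done
None
```

The job is handed in, with no verdict returned. By my measurements the tray is home within about 1 mm (peak push about 17 N), the selector is turned about 60° to the blue rinse dot and released, the arm is clear of everything, and it never went near the mug, jar or jug.

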